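Roll the truffle tin onto its display card

ROBOT

A 7-joint arm with a two-finger parallel gripper is mounted at the origin on the work surface. World frame = base frame: x ahead of the robot, y to its left, z up, the work surface at z = 0. Lengths are in m, angles in rad, forces in N, time in s.
With the tool pointing down it reaches from about 0.4 to 0.875 m from the base axis. Payload 19.3 kg.
Tool frame: the origin (TCP) lies between the finger pads, 19 mm behind the fingertips; this is the grasp point; z points along the fingers, y is the line along which they close (so a half turn about z gives the same grasp; the last joint's range is limited). The gripper opens to 85 mm and grips with 20 to 120 N. Pads are 22 mm wide; open, the fingers measure 114 mm over their backs; the gripper's body (76 mm by 85 mm) begins 54 mm behind the grasp point. The pads swing forward as they close: fully open they stand 13 mm farther back than shut.
Start: joints at [1.109, 0.521, -0.036, 1.599, 0.021, 1.021, -0.113], TCP at [0.239, -0.578, 0.25] pointing down, gripper open.
Joint ranges: [-2.91, 2.91], [-0.3, 2.13], [-1.5, 1.42], [0.17, 2.43], [-1.26, 4.41], [0.16, 1.93], [-2.52, 2.52]. Speed limits (rad/s): [1.89, 1.89, 2.39, 2.39, 3.01, 3.01, 3.01].

INTERFACE

Orientations are given as [roll, pitch, yaw] about the fixed x, y, z axes, in that order (R = Rz(yaw) Ry(pitch) Rx(roll)).
In Python, from workcell import bot, grab_frame, calibration, job gives the robot as it stands.
- The arm moves only by the shell command python3 -m creep FILE [FORCE], which reads ROWS from the file FILE. ROWS is a JSON list of rows, 1 to 5 of them, each an object with the fields finger_gap (the finger opening in m), tx, ty, tz (the shift in m), ax, ay, az (a rotation vector in rad); a field left out counts as zero (the opening has to be given); each row is the pose to reach, as a shift and turn from the pose commanded when the command began, along the tool's axes at that moment; what a row does not reach only later rows make up. A row lasts 1/8 s, in which the tool goes at most 0.0625 m and 0.188 rad, less where a joint would pass 70% of its speed; a pose out of reach is approached as far as the arm can. The fingers move at their own pace and stop on an object; FORCE is the grip in N (left out, the last holds). Time passes only in rows, so rows that do not move let the fingers close. It prints the time, the measured TCP pose, the force, the opening and the grip force at its end. Input that does not fit is refused with a message, and nothing moves.
- bot.observe(): the state, without advancing time (a new reading comes with each control period).
- grab_frame(name): name is "scene" or "side" or "wrist"; returns (picture, depth): 384x512x3 uint8, blue, green, red; 384x512 float32, m along the optical axis (not along the pixel's ray), 0 where there is no reading.
- calibration(name): a dict with "vfov" (degrees; the focal length in pixels is half the picture's height over the tangent of half this angle, whatever the lens; pixels are square), "cx", "cy" (the principal point, pixels), "eye" and "attitude" of the camera in the world. Camera axes: x right, y down, z forward; pixel columns grow to the right and rows downward; lengths in m; the calibration is good to about 2 mm. A picture is of the moment at which its call begins: read the wrist's pose just before it. calibration takes no time and is no camera call; for the wrist camera it gives the pose at the moment of the call.
- job.job_done(): hands the job in; it is judged then, once.
The state is a dict: "clock": time; "qpos": joint angles; "qd": joint speeds; "joint_efforts": joint torques, N m; "position": TCP position; "tool_rot": TCP orientation; "force": force on the tool from outside, world axes, zero at the start; "moment": the same for the moment, N m; "grip_width": finger opening in m; "finger_force": force on a finger pad.
Only numpy, scipy, OpenCV 4.12 (cv2) and the standard library are available. Lean on these libraries where they do the work, as an engineer would, in place of code of your own. Each camera call takes 0.05 s, during which the arm holds its last target. There are 200 camera calls.

TASK

Set out the shop counter: roll the round tin that is lying on its side along the counter by pushing on its top with the fingertips, until it stops with the whole tin lying over the plain cardboard display card, lengthwise along the card. Do not pinch it, lift it or shove it along from low on its side, and leave the carton, the gift box and the jar where they are.

Things in the scene. Friction and masses are not known exactly. Their poses are not given: they have to be found in the camera images.
- tin: Round brass tin lying on its side, 140 mm long, 70 mm across, about 0.35 kg, dark end rims. Origin: its middle, on its axis, 35 mm up (top at 70 mm). x: along its axis; y, z turn as it rolls. Rolls straight, at right angles to its axis; let go at rest it stays put. A fingertip pressed lightly (3-10 N) on its top does not slip: the tin goes half as far as the fingertip, so several strokes.
- card: Display card of brown cardboard fixed flush on the counter, 190 mm (x) by 105 mm (y), under 1 mm thick: the tin rolls on without a step. Origin: its middle, counter height; z up. The tin starts beside one or other long side, 115-165 mm from the card's middle, its axis within 0.05 rad of the card's x, and ends over it, axis along x.
- carton: Loose square cardboard gift carton with a pale ribbon, 75 x 75 x 55 mm high, standing beside the other long side of the card, 115 to 165 mm from the card's middle; to be left alone. Origin: centre of its underside.
- giftbox: Loose grey cube-shaped gift box with a brass-coloured ribbon, 60 mm each way, beyond the card as seen from the robot; to be left alone. Origin: centre of its underside.
- jar: Loose small jar with a brass lid, 64 mm in diameter, 75 mm high, beyond the card; to be left alone. Origin: centre of its underside.
Things that resemble listed ones, but are neither listed nor needed, are in the scene too. There is more than one size of the tin; the one meant has the size given above.

How it is judged:
On the way:
1. the tin has rolled (not slid): it has turned about its axis by more than about 100 degrees (angle between tin's own z axis and vertical above 1.75 rad), for 0.05 s.
At the end, for the whole second after the job is handed in: The tin lies at rest on its side on the counter, over the card: its middle within 20 mm of the card's middle across the card and 28 mm along it, its axis within 0.2 rad of the card's long direction; carton, gift box and jar are within 20 mm of where they stood (y of tin in the frame of card between -0.02 and 0.02 m and x of tin in the frame of card between -0.028 and 0.028 m and angle between the x axis of tin and the x axis of card, either way round below 0.2 rad and height (world z) of tin between 0.032 and 0.038 m and linear speed of tin below 0.01 m/s and distance of each of carton, giftbox, jar from where it was at the start of the episode below 0.02 m); the robot touches nothing.
It fails at once if the tin is lifted off the counter (by more than 8 mm) (height (world z) of tin above 0.043 m).
It fails at once if the fingers push the tin from low on its side (touching it with the TCP less than 65 mm above the counter) instead of on its top (contact force between the fingers and tin above 0.5 N and height (world z) of the grasp point below 0.065 m).
It fails at once if the carton, the gift box or the jar is moved by more than 20 mm (distance of any of carton, giftbox, jar from where it was at the start of the episode above 0.02 m).
It also fails if it takes over 56 s, if anything falls off the work surface, if the arm or the gripper's body presses on something with over 40 N, if the wrist force passes 120 N, or if a joint passes its speed limit or range.

## Working session

There is one attempt and no reset: what is moved stays moved. The work goes in short steps, Python scripts to look and compute and a shell command to move; the robot and the scene stay as the last step left them, time stands still between calls to the robot, and variables do not carry over. Pictures are saved under pics/ and viewed, at most 10 in all, crops included, and the job is handed in when it is done.

```bash
mkdir -p pics; cat > h.py <<'E'
import numpy as np,cv2
from workcell import bot,grab_frame,calibration,job
def setup(n):
    c=calibration(n); f=192/np.tan(np.radians(c['vfov'])/2); return c,f
from scipy.spatial.transform import Rotation as R
def rot(a):
    a=np.array(a,float)
    return a if a.shape==(3,3) else (R.from_euler('xyz',a).as_matrix() if a.size==3 else R.from_quat(a).as_matrix())
def world(n,D):
    c,f=setup(n); v,u=np.mgrid[:384,:512]
    P=np.stack([(u-c['cx'])/f*D,(v-c['cy'])/f*D,D],-1)
    return P@rot(c['attitude']).T+np.array(c['eye'])
E
python3 - <<'E'
from h import *
for n in('scene','side'):
    p,d=grab_frame(n); print(n,calibration(n)); cv2.imwrite(f'pics/{n}0.png',p); np.save(f'{n}0.npy',d)
o=bot.observe();print(o)
E
```

```text
scene {'vfov': 42.46228195219806, 'cx': 253.7467302116007, 'cy': 185.51693145239003, 'eye': array([0.83565898, 0.69703964, 0.7046515 ]), 'attitude': array([-2.32815864, -0.01593169,  2.69594427])}
side {'vfov': 48.19991896840365, 'cx': 256.18398125340656, 'cy': 190.76802978636894, 'eye': array([0.35436391, 0.68366504, 0.6029992 ]), 'attitude': array([-2.26929859,  0.02143771, -2.89899456])}
{'clock': 0.1, 'qpos': array([ 1.10881637,  0.52197507, -0.03633294,  1.59995381,  0.02116173,
        1.02110926, -0.112764  ]), 'qd': array([-5.20628219e-04,  8.76201031e-05, -1.95672106e-03,  7.79209264e-05,
        5.40716820e-04,  1.62851482e-04, -1.15868284e-03]), 'joint_efforts': array([ 3.13600918e-03, -9.28501010e+01,  1.98396184e+00, -3.70538521e+01,
        1.80219108e-02,  5.32332924e-03,  6.71955854e-05]), 'position': array([ 0.23851608, -0.57738194,  0.24946933]), 'tool_rot': array([-3.14053092e+00,  3.96214013e-05,  3.91789815e-01]), 'force': array([ 0.17889611, -0.52655348, -0.1834707 ]), 'moment': array([-0.04844842, -0.03529736,  0.0037232 ]), 'finger_force': 0.0, 'grip_width': 0.08535592704954408}
```

View pics/scene0.png

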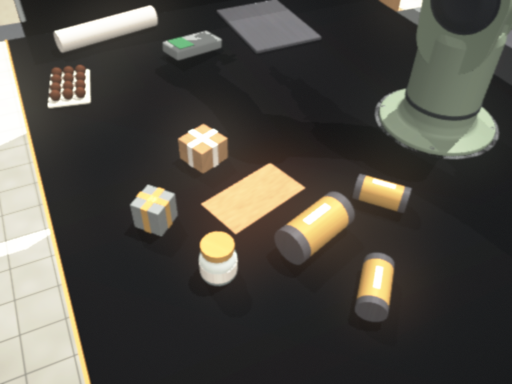

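View pics/side0.png

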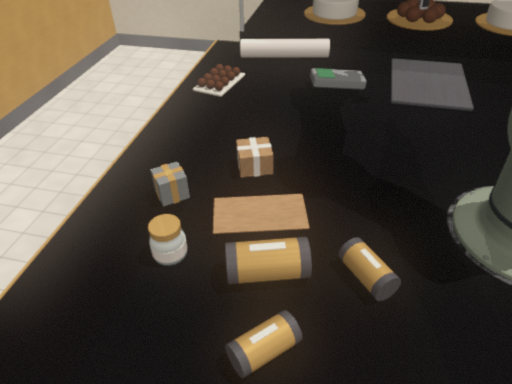

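Scene: the card is at (253,196), the carton at (203,147), the gift box at (155,210) and the jar at (218,258). Three things could be taken for the tin: (316,228) large, (382,193) small and (375,287) small. I choose the large one, which lies beside the card's long side, and will check its size.

```bash
python3 - <<'E'
from h import *
for n in('scene','side'):
    p=cv2.imread(f'pics/{n}0.png');d=np.load(f'{n}0.npy');W=world(n,d)
    hsv=cv2.cvtColor(p,cv2.COLOR_BGR2HSV)
    s={'scene':(253,196),'side':(260,213)}[n]
    m=((hsv[...,1]>60)&(hsv[...,2]>90)&(abs(W[...,2])<.008)&(d>0)).astype(np.uint8)
    k,l=cv2.connectedComponents(m); q=W[l==l[s[1],s[0]]]
    print(n,'card',cv2.minAreaRect(q[:,:2].astype(np.float32)*1000),np.median(q[:,2]))
    t={'scene':(316,228),'side':(268,258)}[n]
    c=W[t[1],t[0]]
    b=(W[...,2]>.012)&(np.linalg.norm(W[...,:2]-c[:2],axis=-1)<.11)&(d>0)
    k,l=cv2.connectedComponents(b.astype(np.uint8)); q=W[l==l[t[1],t[0]]]
    print('tin rect',cv2.minAreaRect(q[:,:2].astype(np.float32)*1000),'top',np.percentile(q[:,2],99.5))
    top=q[q[:,2]>q[:,2].max()-.006]; print('top strip',cv2.minAreaRect(top[:,:2].astype(np.float32)*1000),top.mean(0))
    for nm,px in({'scene':{'carton':(203,147),'gift':(155,210),'jar':(218,245),'t2':(382,190),'t3':(376,283)},'side':{'carton':(254,150),'gift':(170,180)}}[n]).items(): print(nm,W[px[1],px[0]].round(3))
p=cv2.imread('pics/scene0.png'); cv2.imwrite('pics/crop.png',cv2.resize(p[140:330,190:430],None,fx=3,fy=3))
E
```

```text
scene card ((516.64013671875, 55.49970626831055), (198.54978942871094, 113.9716796875), 16.694705963134766) 0.0008165000482170393
tin rect ((467.2506408691406, 206.8360595703125), (144.3918914794922, 71.59087371826172), 18.651935577392578) top 0.07223788206193667
top strip ((466.3232421875, 209.0541229248047), (142.52171325683594, 36.08164596557617), 18.653423309326172) [0.46996267 0.20887097 0.06960636]
carton [ 0.576 -0.066  0.056]
gift [0.721 0.07  0.06 ]
jar [0.655 0.206 0.077]
t2 [0.307 0.188 0.047]
t3 [0.448 0.364 0.05 ]
side card ((516.7772827148438, 53.9713134765625), (193.01454162597656, 112.637939453125), 16.95526695251465) -0.00013890681161343732
tin rect ((463.7310485839844, 209.19271850585938), (140.55982971191406, 63.8067741394043), 18.69048500061035) top 0.0706573411116054
top strip ((464.4156799316406, 207.29360961914062), (140.58026123046875, 38.043663024902344), 19.270984649658203) [0.46503047 0.20659457 0.06798697]
carton [ 0.562 -0.085  0.054]
gift [0.702 0.062 0.059]
```

View pics/crop.png

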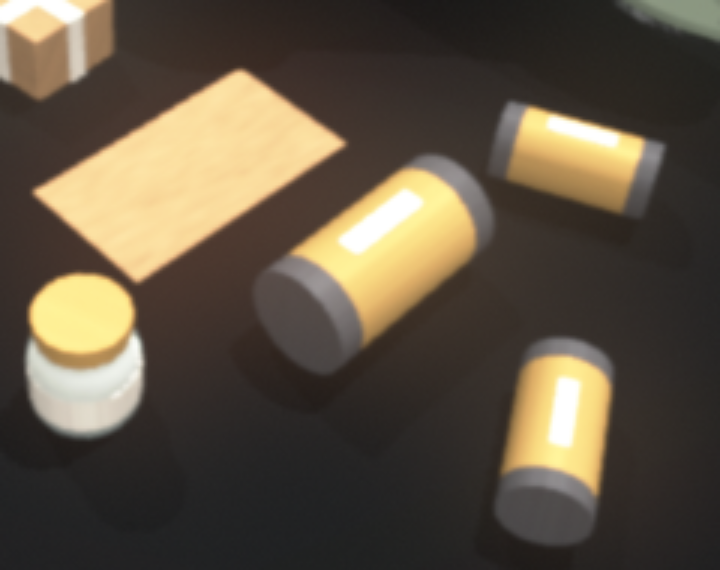

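The crop shows the large tin, measured at about 142 x 70 mm, so it is the right one; the other two are about 47 mm across. The roll needed is about 161 mm along (0.32,-0.95). I'll turn the tool to yaw 0.328, close the fingers and travel round.

```bash
echo '[{"finger_gap":0, "tx":0.049, "ty":-0.033, "az":0.013}, {"finger_gap":0, "tx":0.097, "ty":-0.067, "az":0.026}, {"finger_gap":0, "tx":0.146, "ty":-0.1, "az":0.04}, {"finger_gap":0, "tx":0.194, "ty":-0.134, "az":0.052}, {"finger_gap":0, "tx":0.243, "ty":-0.167, "az":0.064}]' > next.json && python3 -m creep next.json 20
```

```text
clock: 0.72
position: [0.4001, -0.3288, 0.25]
tool_rot: [-3.142, 0.0, 0.327]
force: [1.7, -1.1, -0.7]
grip_width: -0.0001
finger_force: 0.0
```

```bash
echo '[{"finger_gap":0, "tx":0.026, "ty":-0.054}, {"finger_gap":0, "tx":0.052, "ty":-0.108}, {"finger_gap":0, "tx":0.078, "ty":-0.162}, {"finger_gap":0, "tx":0.104, "ty":-0.216}, {"finger_gap":0, "tx":0.13, "ty":-0.27}]' > next.json && python3 -m creep next.json && echo '[{"finger_gap":0, "tx":0.026, "ty":-0.054}, {"finger_gap":0, "tx":0.052, "ty":-0.108}, {"finger_gap":0, "tx":0.078, "ty":-0.162}, {"finger_gap":0, "tx":0.104, "ty":-0.227, "ay":0.05}, {"finger_gap":0, "tx":0.104, "ty":-0.227, "tz":0.1}]' > next.json && python3 -m creep next.json; python3 -c "
from h import *
o=bot.observe();print(o['position'],o['tool_rot'],o['force'])"
```

```text
clock: 1.35
position: [0.4355, -0.0312, 0.2501]
tool_rot: [3.141, -0.0, 0.328]
force: [1.4, -1.0, -0.4]
grip_width: -0.0002
finger_force: 0.0
clock: 1.98
position: [0.4618, 0.2179, 0.1899]
tool_rot: [-3.139, -0.008, 0.333]
force: [1.9, -1.2, -0.7]
grip_width: 0.0001
finger_force: 0.0
[0.46175392 0.21785895 0.18991037] [-3.13914313 -0.00787358  0.33287143] [ 1.86181818 -1.24401723 -0.72153123]
```

```bash
echo '[{"finger_gap":0, "tz":0.045}, {"finger_gap":0, "tz":0.085}, {"finger_gap":0, "tz":0.09}, {"finger_gap":0, "tz":0.094}, {"finger_gap":0, "tz":0.097}]' > next.json && python3 -m creep next.json; echo '[{"finger_gap":0, "tz":0.001}, {"finger_gap":0, "tz":0.002}]' > next.json && python3 -m creep next.json; python3 -c "
from h import *
p,d=grab_frame('side');cv2.imwrite('pics/s1.png',cv2.resize(p[150:330,150:390],None,fx=3,fy=3))"
```

```text
clock: 2.6
position: [0.4616, 0.2128, 0.0919]
tool_rot: [-3.141, -0.002, 0.327]
force: [0.1, 0.2, 0.0]
grip_width: -0.0005
finger_force: 0.0
clock: 2.85
position: [0.4611, 0.2126, 0.0892]
tool_rot: [-3.142, -0.001, 0.328]
force: [-0.3, 0.4, 0.2]
grip_width: -0.0001
finger_force: 0.0
```

View pics/s1.png

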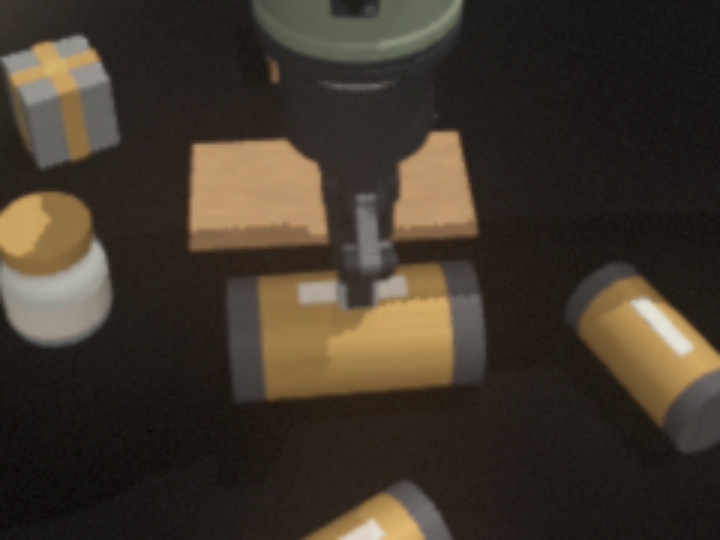

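The fingertips sit at the tin's mid-length, just on its label at crop (357,295). I'll probe down to contact.

```bash
for i in 1; do echo '[{"finger_gap":0, "tz":0.0005}, {"finger_gap":0, "tz":0.001}]' > next.json && python3 -m creep next.json|grep -E "pos|^force"; echo '[{"finger_gap":0, "tz":0.0005}, {"finger_gap":0, "tz":0.001}]' > next.json && python3 -m creep next.json|grep -E "pos|^force"; done
```

```text
position: [0.461, 0.2128, 0.0882]
force: [-4.5, -0.7, 17.8]
position: [0.461, 0.2131, 0.0879]
force: [-9.0, -0.6, 36.7]
```

```bash
echo '[{"finger_gap":0, "tz":-0.0015}, {"finger_gap":0, "tz":-0.0015}]' > next.json && python3 -m creep next.json|grep -E "pos|^force"; echo '[{"finger_gap":0, "ty":0.004}, {"finger_gap":0, "ty":0.012}, {"finger_gap":0, "ty":0.02}]' > next.json && python3 -m creep next.json|grep -E "pos|^force"; echo '[{"finger_gap":0, "ty":0.007}, {"finger_gap":0, "ty":0.012}, {"finger_gap":0, "ty":0.014}]' > next.json && python3 -m creep next.json|grep -E "pos|^force"
```

```text
position: [0.461, 0.2126, 0.0884]
force: [-1.2, -0.2, 7.5]
position: [0.4676, 0.1936, 0.0886]
force: [-2.9, -1.0, 13.9]
position: [0.4721, 0.1801, 0.0885]
force: [-0.5, -0.2, 9.5]
```

```bash
cat > tin.py <<'E'
from h import *
from scipy.optimize import least_squares
C=np.array([.5167,.0547]); yc=np.radians(16.8)
o=bot.observe(); print('tcp',o['position'].round(4),'f',o['force'].round(1),'t',round(o['clock'],2))
S=[]
for n in('scene','side'):
    p,d=grab_frame(n); W=world(n,d)
    q=W[(d>0)&(W[...,2]>.015)&(W[...,2]<.0685)]
    r=q[:,:2]-C; u=np.array([np.cos(yc),np.sin(yc)]); w=np.array([u[1],-u[0]])
    a=r@u; b=r@w   # along card, along roll
    k=(abs(a)<.085)&(b>-.21)&(b<.06); a,b,z=a[k],b[k],q[k,2]
    best=None
    for b0 in np.arange(-.17,.04,.02):
        f=lambda x:np.hypot((b-x[0]-np.tan(x[1])*a)*np.cos(x[1]),z-.035)-.035
        s=least_squares(f,[b0,0],loss='cauchy',f_scale=.002)
        if best is None or s.cost<best.cost: best=s
    i=abs(best.fun)<.004; A=a[i]
    print(n,'b',round(best.x[0],4),'skew',round(-best.x[1],3),'a mid',round((np.percentile(A,.5)+np.percentile(A,99.5))/2,4),'len',round(np.ptp(A),3),i.sum())
E
python3 tin.py
```

```text
tcp [0.4721 0.1801 0.0885] f [-0.5 -0.2  9.5] t 4.4
scene b -0.1424 skew 0.034 a mid -0.0029 len 0.146 1766
side b -0.1402 skew 0.034 a mid -0.006 len 0.141 2890
```

```bash
echo '[{"finger_gap":0, "tz":-0.008}, {"finger_gap":0, "ty":-0.022, "tz":-0.008}, {"finger_gap":0, "ty":-0.022, "tz":-0.002}, {"finger_gap":0, "ty":-0.022}, {"finger_gap":0, "ty":-0.022}]' > next.json && python3 -m creep next.json|grep -E "pos|^force"; echo '[{"finger_gap":0, "ty":0.005}, {"finger_gap":0, "ty":0.018}, {"finger_gap":0, "ty":0.034}, {"finger_gap":0, "ty":0.048}, {"finger_gap":0, "ty":0.054}]' > next.json && python3 -m creep next.json|grep -E "pos|^force"; echo '[{"finger_gap":0, "ty":0.001}, {"finger_gap":0, "ty":0.001}]' > next.json && python3 -m creep next.json|grep -E "pos|^force"; python3 tin.py
```

```text
position: [0.4647, 0.2006, 0.088]
force: [-0.4, -0.3, 1.1]
position: [0.4825, 0.1487, 0.0882]
force: [-0.6, 0.2, -0.6]
position: [0.4823, 0.1494, 0.0882]
force: [-0.5, 0.2, 2.0]
tcp [0.4823 0.1494 0.0882] f [-0.5  0.2  2. ] t 6.0
scene b -0.1144 skew 0.032 a mid -0.0015 len 0.145 1776
side b -0.1123 skew 0.033 a mid -0.0049 len 0.141 2742
```

```bash
for k in 1; do echo '[{"finger_gap":0, "tz":-0.008}, {"finger_gap":0, "ty":-0.027, "tz":-0.008}, {"finger_gap":0, "ty":-0.027, "tz":-0.002}, {"finger_gap":0, "ty":-0.027, "tz":0.0001}, {"finger_gap":0, "ty":-0.027, "tz":0.0001}]' > next.json && python3 -m creep next.json|grep -E "pos|^force"; echo '[{"finger_gap":0, "ty":0.005}, {"finger_gap":0, "ty":0.018}, {"finger_gap":0, "ty":0.034}, {"finger_gap":0, "ty":0.048}, {"finger_gap":0, "ty":0.054}]' > next.json && python3 -m creep next.json|grep -E "pos|^force"; echo '[{"finger_gap":0}, {"finger_gap":0}]' > next.json && python3 -m creep next.json|grep -E "pos|^force"; python3 tin.py
echo '[{"finger_gap":0, "tz":-0.008}, {"finger_gap":0, "ty":-0.027, "tz":-0.008}, {"finger_gap":0, "ty":-0.027, "tz":-0.002}, {"finger_gap":0, "ty":-0.027, "tz":0.0001}, {"finger_gap":0, "ty":-0.027, "tz":0.0001}]' > next.json && python3 -m creep next.json|grep -E "pos|^force"; echo '[{"finger_gap":0, "ty":0.005}, {"finger_gap":0, "ty":0.018}, {"finger_gap":0, "ty":0.034}, {"finger_gap":0, "ty":0.048}, {"finger_gap":0, "ty":0.054}]' > next.json && python3 -m creep next.json|grep -E "pos|^force"; echo '[{"finger_gap":0}, {"finger_gap":0}]' > next.json && python3 -m creep next.json|grep -E "pos|^force"; python3 tin.py; done
```

```text
position: [0.4738, 0.1741, 0.088]
force: [0.1, -1.0, 0.7]
position: [0.4915, 0.1222, 0.0882]
force: [-0.3, 0.7, -1.1]
position: [0.491, 0.1239, 0.0881]
force: [-0.8, -0.3, 2.8]
tcp [0.491  0.1239 0.0881] f [-0.8 -0.3  2.8] t 7.6
scene b -0.0873 skew 0.033 a mid -0.0007 len 0.144 1769
side b -0.0852 skew 0.034 a mid -0.0039 len 0.141 2602
position: [0.4825, 0.1486, 0.0879]
force: [-0.4, 0.1, 1.3]
position: [0.5002, 0.0967, 0.0881]
force: [-0.3, 0.6, -0.3]
position: [0.4997, 0.0983, 0.088]
force: [-0.5, -1.2, 5.1]
tcp [0.4997 0.0983 0.088 ] f [-0.5 -1.2  5.1] t 9.2
scene b -0.0604 skew 0.034 a mid 0.0003 len 0.144 1760
side b -0.0583 skew 0.034 a mid -0.0033 len 0.142 2452
```

Each stroke moves the tin about 27 mm, so two more will leave it near 5 mm short.

```bash
echo '[{"finger_gap":0, "tz":-0.008}, {"finger_gap":0, "ty":-0.027, "tz":-0.008}, {"finger_gap":0, "ty":-0.027, "tz":-0.002}, {"finger_gap":0, "ty":-0.027}, {"finger_gap":0, "ty":-0.027}]' > next.json && python3 -m creep next.json|grep -E "pos|^force"; echo '[{"finger_gap":0, "ty":0.005}, {"finger_gap":0, "ty":0.018}, {"finger_gap":0, "ty":0.034}, {"finger_gap":0, "ty":0.048}, {"finger_gap":0, "ty":0.054}]' > next.json && python3 -m creep next.json|grep -E "pos|^force"; echo '[{"finger_gap":0}, {"finger_gap":0}]' > next.json && python3 -m creep next.json|grep -E "pos|^force"
echo '[{"finger_gap":0, "tz":-0.008}, {"finger_gap":0, "ty":-0.027, "tz":-0.008}, {"finger_gap":0, "ty":-0.027, "tz":-0.002}, {"finger_gap":0, "ty":-0.027}, {"finger_gap":0, "ty":-0.027}]' > next.json && python3 -m creep next.json|grep -E "pos|^force"; echo '[{"finger_gap":0, "ty":0.005}, {"finger_gap":0, "ty":0.018}, {"finger_gap":0, "ty":0.034}, {"finger_gap":0, "ty":0.048}, {"finger_gap":0, "ty":0.054}]' > next.json && python3 -m creep next.json|grep -E "pos|^force"; echo '[{"finger_gap":0}, {"finger_gap":0}]' > next.json && python3 -m creep next.json|grep -E "pos|^force"; python3 tin.py
```

```text
position: [0.4912, 0.123, 0.088]
force: [-0.9, 0.0, 2.0]
position: [0.5089, 0.0711, 0.0881]
force: [-0.1, 0.5, -0.6]
position: [0.5083, 0.0728, 0.088]
force: [-0.5, -1.1, 4.8]
position: [0.4999, 0.0975, 0.088]
force: [-0.9, 0.0, 2.3]
position: [0.5175, 0.0455, 0.088]
force: [-0.6, 0.7, -0.4]
position: [0.517, 0.0472, 0.088]
force: [-1.1, -1.4, 4.3]
tcp [0.517  0.0472 0.088 ] f [-1.1 -1.4  4.3] t 12.3
scene b -0.0066 skew 0.034 a mid 0.0019 len 0.144 1758
side b -0.0046 skew 0.036 a mid -0.0015 len 0.141 2239
```

```bash
echo '[{"finger_gap":0, "tz":-0.008}, {"finger_gap":0, "ty":-0.018, "tz":-0.008}, {"finger_gap":0, "ty":-0.018, "tz":-0.002}, {"finger_gap":0, "ty":-0.018}, {"finger_gap":0, "ty":-0.018}]' > next.json && python3 -m creep next.json|grep -E "pos|^force"; echo '[{"finger_gap":0, "ty":0.003}, {"finger_gap":0, "ty":0.008}, {"finger_gap":0, "ty":0.01}, {"finger_gap":0, "ty":0.01}, {"finger_gap":0, "ty":0.01}]' > next.json && python3 -m creep next.json|grep -E "pos|^force"; echo '[{"finger_gap":0, "tz":-0.01}, {"finger_gap":0, "tz":-0.06}, {"finger_gap":0, "tz":-0.12}, {"finger_gap":0, "tz":-0.15}, {"finger_gap":0, "tz":-0.15}]' > next.json && python3 -m creep next.json|grep -E "pos|^force"; python3 tin.py; python3 -c "
from h import *
p,d=grab_frame('side');cv2.imwrite('pics/s2.png',p)"
```

```text
position: [0.5116, 0.0638, 0.0885]
force: [-5.5, -0.8, 21.4]
position: [0.5149, 0.054, 0.0885]
force: [-4.1, -1.8, 22.2]
position: [0.5155, 0.0543, 0.2401]
force: [-0.1, -0.2, -0.0]
tcp [0.5155 0.0543 0.2401] f [-0.1 -0.2 -0. ] t 14.28
scene b -0.0012 skew 0.036 a mid 0.0023 len 0.144 1765
side b 0.0008 skew 0.033 a mid -0.0013 len 0.14 2207
```

View pics/s2.png

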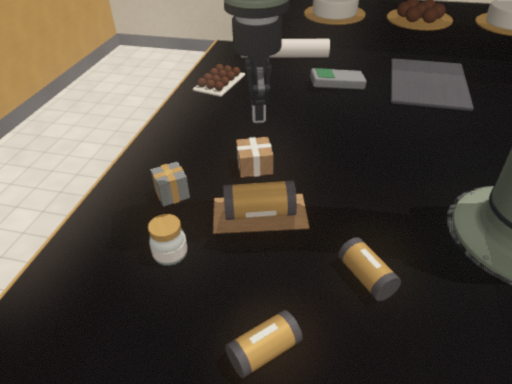

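The tin lies at (260,202), lengthwise over the card at (260,213). The carton (254,157), gift box (170,183) and jar (168,240) haven't moved, and the fingers are clear.

```bash
python3 -c "
from workcell import job
print(job.job_done())"
```

```text
the job is handed in; nothing more can be done
None
```

The tin was rolled onto the card in seven fingertip strokes and handed in after about 14 s; by my measurements it rests within about 2 mm of the card's middle and 0.035 rad of its long direction, with the carton, gift box and jar unmoved, though the handover returned no verdict and the fingertip force exceeded 10 N at times (up to 37 N while finding contact).

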